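# Top heat sink off the pile and through the sprung flap

## Task

Lift the small heat sink that lies across the two larger ones off the pile without shifting those beneath, bring it to the loading shelf of the grey parts box, and push it in through the sprung flap until it drops flat on the floor inside and the flap has swung fully shut behind it. Leave the other things on the desk where they are.

Things in the scene. Friction and masses are not known exactly. Their poses are not given: they have to be found in the camera images.
- top_sink: the part to move: a bare aluminium finned heat sink bar, 100 long (its x) x 30 wide (its y) x 20 high (its z, fins up), about 0.12 kg, both ends alike, solid to the touch; it lies flat across the two larger heat sinks, its underside 24 mm over the desk; origin at the centre of its underside
- sink_a: larger finned heat sink, 110 (x) x 45 (y) x 24 high, loose, flat on the desk, under one end of the small one; must not shift; origin at the centre of its underside
- sink_b: its twin, beside it with a gap, under the other end of the small one; must not shift; same size; origin at the centre of its underside
- spare_sink: a heat sink just like the small one, lying by itself on the desk: not part of the job; origin at the centre of its underside
- box: grey sheet-steel parts box with a sprung flap and a clear cover (top at z = 84 mm), fixed to the desk. Origin at desk level under the flap, x pointing inwards, z up. Outside 96 wide (y -48 to 48), from x = -118 (front edge of the loading shelf) to x = 150 (back)
- shelf_mid (a point): centre of the top face of the box's open loading shelf: 118 long (box x -118 to 0), 96 wide, 40 mm over the desk, with lips 5 mm high along both sides (box y = 45 to 48 and -48 to -45). It lies 59 mm in front of the sill
- sill (a point): middle of the sill, where the shelf ends in the doorway (box x = 0, 40 mm over the desk). The doorway (box x -4 to 0) is 72 wide and 36 high. A part pushed wholly past the sill drops 26 mm to the floor inside
- floor_mid (a point): centre of the floor inside the closed part of the box: floor 14 mm over the desk, inside 146 long (box x 0 to 146) and 88 wide; the small heat sink lying there is lower than the sill, clear of the flap's swing
- flap (a joint): angle of the box's flap (rad): 0 shut, hanging in the doorway, up to 1.4 as it swings inwards and up; a plain aluminium plate 68 wide x 33 high hinged along its upper edge 35 mm over the shelf; a light spring shuts it (under 1 N at its lower edge)
- flap_edge (a point): middle of the flap's lower edge, 2.5 mm over the shelf when shut
- dropper: white dropper bottle, bystander, diameter 46, 110 high, standing by the pile; origin at the centre of its underside
- reel: reel of solder, bystander, diameter 52, 42 high, standing by the pile; origin at the centre of its underside
- jar: parts jar with black lid, bystander, diameter 54, 49 high; origin at the centre of its underside
- wick: flat round blue reel, bystander, diameter 52, 11 high; origin at the centre of its underside
- cleaner: round yellow tip cleaner pot, bystander, diameter 69, 74 high; origin at the centre of its underside
- cutter: teal side cutters, bystander, lying flat, 140 (x) x 43 (y) x 17 high; origin at the centre of its underside

How it is judged (in metres and radians):
On the way, in this order (a step that is already met when the one before it is completed fails the run):
1. the small heat sink has been lifted clear of the pile, more than 20 mm above the larger ones (height (world z) of top_sink above 0.046 m and distance of each of sink_a, sink_b from where it was at the start of the episode below 0.008 m), for 0.1 s.
2. the small heat sink is entering the box over the shelf, holding the flap open (value of joint flap above 0.3 rad and x of top_sink in the frame of box between -0.045 and 0.04 m), for 0.05 s.
At the end, for the whole second after the job is handed in: The small heat sink lies flat (within 0.12 rad) and at rest on the box floor, wholly behind the flap, the flap is shut (under 0.06 rad), the two larger heat sinks are within 10 mm and all other loose things within 30 mm of where they began (x of top_sink in the frame of box between 0.045 and 0.105 m and y of top_sink in the frame of box between -0.035 and 0.035 m and z of top_sink in the frame of box below 0.022 m and angle between top_sink's own z axis and vertical below 0.12 rad and value of joint flap below 0.06 rad and linear speed of top_sink below 0.02 m/s and distance of each of sink_a, sink_b from where it was at the start of the episode below 0.01 m and distance of each of reel, dropper, jar, wick, cleaner, spare_sink, cutter from where it was at the start of the episode below 0.03 m); the robot touches nothing.
It fails at once if a larger heat sink of the pile is dragged or knocked by more than 10 mm (distance of any of sink_a, sink_b from where it was at the start of the episode above 0.01 m).
It fails at once if a bystander is pushed more than 30 mm or knocked over (distance of any of reel, dropper, jar, wick, cleaner, spare_sink, cutter from where it was at the start of the episode above 0.03 m or angle between any of reel, dropper, jar, wick, cleaner, spare_sink, cutter's own z axis and vertical above 0.6 rad).
It also fails if it takes over 48 s, if anything falls off the work surface, if the arm or the gripper's body presses on something with over 40 N, if the wrist force passes 120 N, or if a joint passes its speed limit or range.

## Robot

A 6-joint arm with a two-finger parallel gripper is mounted at the origin on a cart in front of the work surface, level with it; the furniture and walls round the work are solid. World frame = base frame: x ahead of the robot, y to its left, z up, the work surface at z = 0. Lengths are in mm, angles in rad, forces in N, time in s.
With the tool pointing down it reaches from about 275 to 825 mm from the base axis. Payload 5.2 kg.
Tool frame: the origin (TCP) lies at the very end of the fingers, on their centre line; the grasp point (between the pads) lies 19 mm behind it; z points along the fingers, y is the line along which they close (so a half turn about z gives the same grasp; the last joint's range is limited). The gripper opens to 93 mm and grips with 3 to 60 N. Pads are 15 mm wide; open, the fingers measure 128 mm over their backs; the gripper's body (75 mm by 188 mm) begins 65 mm behind the grasp point.
Start: joints at [-1.378, 0.259, 1.535, -0, 1.348, -0.203], TCP at [212.071, -507.475, 184.453] pointing down, gripper open.
Joint ranges: [-3.14, 3.14], [-0.91, 2.08], [0.19, 2.58], [-1.22, 4.36], [0.22, 2.71], [-3.12, 3.12]. Speed limits (rad/s): [2.57, 2.57, 3.14, 3.14, 3.14, 3.14].

## Interface

Orientations are given as [roll, pitch, yaw] about the fixed x, y, z axes, in that order (R = Rz(yaw) Ry(pitch) Rx(roll)).
In Python, from bench import robot gives the robot as it stands. The module is installed in compiled form; this text tells all that it offers. Calls block until the motion is done:
- robot.move_ptp(position, orientation): joint-space move of the TCP to a pose.
- robot.move_linear(position, ori=None, speed=150, f_stop=None): straight line of the TCP; ori=None keeps the orientation; speed is the mean speed in mm/s. With f_stop (N) it stops when the force on the tool has changed by that much, and returns True; else False.
- robot.move_j(angles): joint-space move.
- robot.move_gripper(opening): opening from 0.0 (shut) to 1.0 (fully open); the grip force is fixed at half the most; returns when the fingers have stopped.
- robot.sleep(seconds).
- robot.inverse_kinematics(position, orientation): joint angles nearest the present ones, or None.
- robot.get_image(name): name is "scene" or "side" or "wrist"; returns a dict with "img" (400x640x3 uint8, blue, green, red), "fovy" (degrees; the focal length in pixels is half the picture's height over the tangent of half this angle, whatever the lens; pixels are square), "cx", "cy" (the principal point, pixels), "eye" and "orientation" of the camera in the world. Camera axes: x right, y down, z forward; pixel columns grow to the right and rows downward; lengths in mm; the calibration is good to about 2 mm. A picture is of the moment at which its call begins. There is no depth.
A pose or a line that the arm cannot do raises robot.MotionError and nothing moves.
- robot.hand_in(): hands the job in; it is judged then, once.
Readings, each from a call of its own:
- robot.current_t(): time.
- robot.current_qpos(): joint angles.
- robot.current_joint_vel(): joint speeds.
- robot.current_joint_efforts(): joint torques, N m.
- robot.current_tcp_pos(): TCP position.
- robot.current_eef_rot(): TCP orientation.
- robot.current_contact_force(): force on the tool from outside, world axes, zero at the start.
- robot.current_ft_torque(): the same for the moment, N m.
- robot.current_gripper_width(): opening from 0.0 (shut) to 1.0 (fully open).
- robot.current_finger_force(): force on a finger pad.
Only numpy, scipy, OpenCV 4.12 (cv2) and the standard library are available. Lean on these libraries where they do the work, as an engineer would, in place of code of your own. Each camera call takes 0.05 s, during which the arm holds its last target. There are 200 camera calls.

## Working session

There is one attempt and no reset: what is moved stays moved. The work goes in short steps, each a Python script; the robot and the scene stay as the last script left them, time stands still between calls to the robot, and variables do not carry over. Pictures are saved under pics/ and viewed, at most 10 in all, crops included, and the job is handed in when it is done.

```bash
mkdir -p pics
cat > h.py <<'E'
import numpy as np, cv2
from scipy.spatial.transform import Rotation as R
from bench import robot
def grab(n,f):
    d=robot.get_image(n); cv2.imwrite(f'pics/{f}.png',d['img']); np.save(f'pics/{f}.npy',d,allow_pickle=True); return d
def load(f): return np.load(f'pics/{f}.npy',allow_pickle=True).item()
def rot(d):
    o=np.array(d['orientation'],float)
    return R.from_euler('xyz',o).as_matrix() if o.size==3 else o.reshape(3,3)
def ray(d,u,v,z):
    f=200/np.tan(np.radians(d['fovy'])/2)
    r=rot(d)@np.array([(u-d['cx'])/f,(v-d['cy'])/f,1]); e=np.array(d['eye'])
    return e+r*(z-e[2])/r[2]
def proj(d,p):
    f=200/np.tan(np.radians(d['fovy'])/2)
    c=rot(d).T@(np.array(p)-np.array(d['eye'])); return c[:2]/c[2]*f+[d['cx'],d['cy']]
E
python3 - <<'E'
from h import *
for n in ('scene','side'):
    d=grab(n,n+'0'); print(n,d['fovy'],d['cx'],d['cy'],d['eye'],d['orientation'])
E
```

```text
scene 49.13651867533484 309.2803877056533 205.70449136437423 [  106.38437615 -1140.32435253  1051.53506684] [-2.29817021  0.01853929 -0.44341224]
side 50.7751008124669 323.3302895119409 193.9669497174602 [ 63.39960678 748.28129557 823.49160483] [-2.19518257  0.01724384 -2.63520314]
```

View pics/scene0.png

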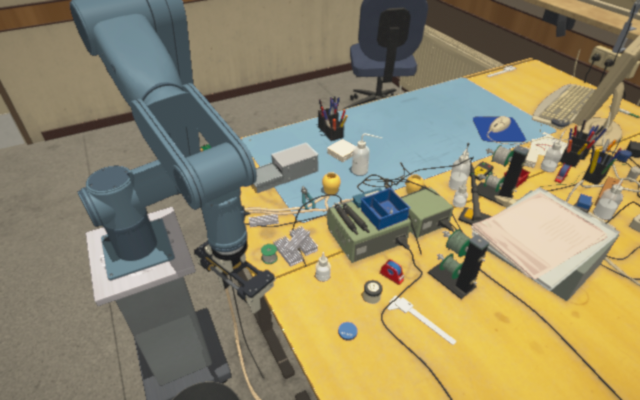

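View pics/side0.png

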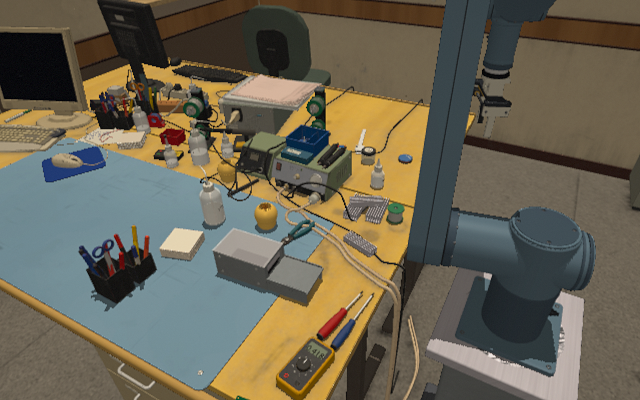

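The scene view shows the pile at about (297,245), the spare at (265,220), the box at (295,160) and its shelf at (268,177). In the side view the pile is at (367,207) and the box at (250,258), with its shelf at (283,277). Next I'll get rough positions and zoom in on the box.

Run:
```python
from h import *
s=load('scene0');t=load('side0')
print('pile',ray(s,297,243,40),ray(t,367,207,40))
print('spare',ray(s,265,220,20),ray(t,360,243,20))
print('shelf',ray(s,268,177,40),ray(t,283,277,40)); print('boxtop',ray(s,295,155,84),ray(t,250,248,84))
print('reel',ray(s,269,246,42),'drop',ray(s,323,262,110))
a=cv2.resize(s['img'][130:270,235:345],None,fx=4,fy=4,interpolation=cv2.INTER_CUBIC)
b=cv2.resize(t['img'][190:310,200:340],None,fx=4,fy=4,interpolation=cv2.INTER_CUBIC)
cv2.imwrite('pics/za.png',a);cv2.imwrite('pics/zb.png',b)
```

```text
pile [ 465.69851335 -249.15141349   40.        ] [ 452.11869758 -198.54849323   40.        ]
spare [418.80672472 -83.81438456  20.        ] [411.39137588 -62.46688103  20.        ]
shelf [507.72487924 110.77408188  40.        ] [519.70874218 161.58500698  40.        ]
boxtop [632.9097168  137.53228731  84.        ] [623.99788874 150.86226686  84.        ]
reel [ 380.51021654 -223.45019804   42.        ] drop [ 476.48058901 -410.80885209  110.        ]
```

View pics/zb.png

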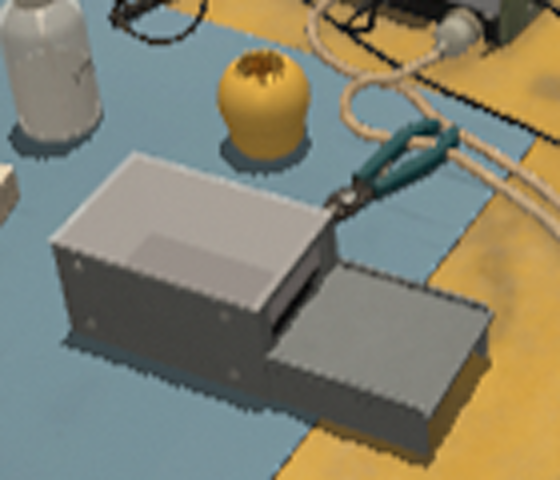

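The zoomed side crop shows the box cover's corners at crop (52,242), (135,153), (335,215) and (262,310). The shelf's front lip corners are at (430,415) and (492,315). I'll compute the box pose from these, then move the wrist camera over the pile.

Run:
```python
from h import *
t=load('side0')
for (u,v,z) in [(52,242,84),(135,153,84),(335,215,84),(262,310,84),(430,415,45),(492,315,45)]:
    print(ray(t,u/4+200,v/4+190,z).round(1))
print(robot.current_eef_rot())
w=grab('wrist','w0'); Rt=R.from_euler('xyz',robot.current_eef_rot()).as_matrix()
print('cam in tool',Rt.T@(np.array(w['eye'])-robot.current_tcp_pos()),(Rt.T@rot(w)).round(2),w['fovy'])
robot.move_ptp([400,-225,260],[np.pi,0,-1.57])
w=grab('wrist','w1'); print(robot.current_t(),robot.current_qpos())
```

```text
[702.  202.7  84. ]
[710.6 108.8  84. ]
[556.3  96.9  84. ]
[548.7 188.6  84. ]
[435.6 182.7  45. ]
[442.6  93.9  45. ]
[-3.14005306e+00 -3.24108241e-04  3.95815978e-01]
cam in tool [  84.8753059     0.72105871 -200.12873412] [[-0.   -0.95 -0.3 ]
 [ 1.   -0.   -0.  ]
 [ 0.   -0.3   0.95]] 58.25594981017767
2.4083 [-7.56776015e-01  4.84230763e-02  1.60354207e+00 -6.34976724e-05
  1.48983788e+00  2.38416118e+00]
```

View pics/w1.png

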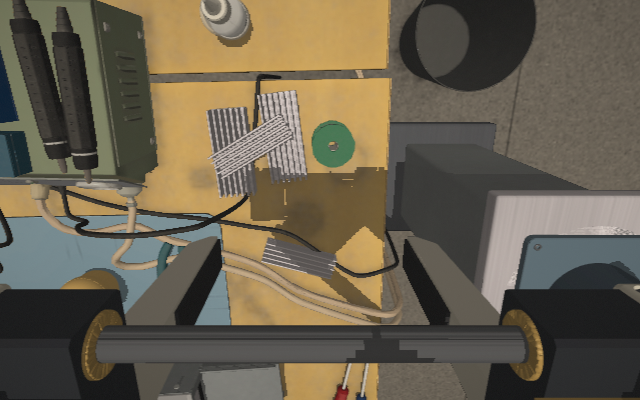

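The wrist view shows the small bar lying diagonally from about (212,165) to (293,125), with the green reel at (333,143). I'll get the rough centre and then take a closer look, plus a box view from above.

Run:
```python
from h import *
w=load('w1')
c=ray(w,252,147,44); print(c, ray(w,212,165,44),ray(w,293,125,44),'reel',ray(w,333,143,42),'drop',ray(w,228,18,60))
# camera nearly over the pile: find tool pos so that ray centre hits
Rt=R.from_euler('xyz',[np.pi,0,-1.57]).as_matrix()
off=Rt@np.array([84.9,0.7,-200.1])
z=150; cz=z+200-44
look=Rt@np.array([-.3,0,.95]); look=look/-look[2]*cz
tgt=c[:2]-off[:2]-look[:2]-np.array([0,20]); print(tgt)
robot.move_ptp([tgt[0],tgt[1],z],[np.pi,0,-1.57])
w=grab('wrist','w2'); print(robot.current_t(), proj(w,c))
```

```text
[ 470.03100805 -233.81756978   44.        ] [ 518.63251764 -212.25392198   44.        ] [ 421.67064298 -259.29347446   44.        ] reel [ 375.25629026 -238.16024134   42.        ] drop [ 484.94723934 -368.60016509   60.        ]
[ 470.74035    -265.54858758]
3.0667 [312.40770948 212.74025921]
```

View pics/w2.png

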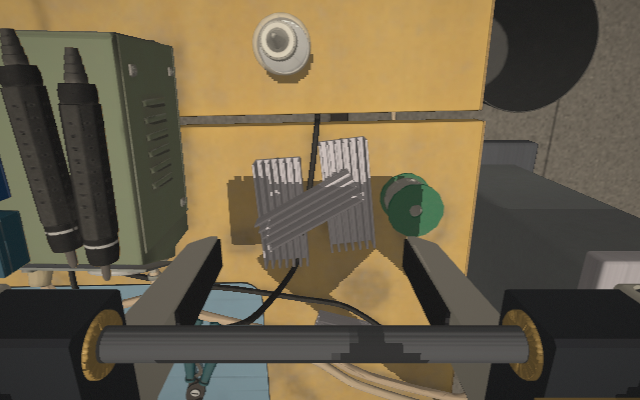

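The bar now runs from about (262,240) to (355,183). I'll zoom in to get its corners.

Run:
```python
from h import *
w=load('w2'); cv2.imwrite('pics/w2z.png',cv2.resize(w['img'][130:280,240:440],None,fx=4,fy=4,interpolation=cv2.INTER_CUBIC))
```

```text
(no output)
```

View pics/w2z.png

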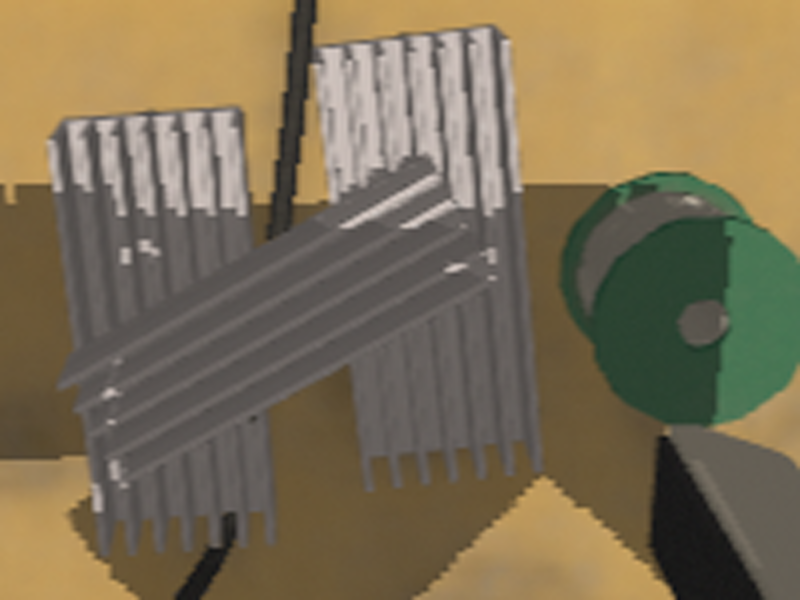

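The top-face corners in the crop are (58,388), (122,488), (430,158) and (495,285). Now I'll grasp and lift.

Run:
```python
from h import *
w=load('w2')
P=np.array([ray(w,u/4+240,v/4+130,44)[:2] for u,v in [(58,388),(122,488),(495,285),(430,158)]])
L=(P[0]+P[1])/2; Rr=(P[2]+P[3])/2; c=P.mean(0); d=L-Rr; yaw=np.arctan2(d[1],d[0])
print(P.round(1),c,np.linalg.norm(d),np.linalg.norm(P[0]-P[1]),np.linalg.norm(P[2]-P[3]),yaw)
o=[np.pi,0,yaw]
robot.move_gripper(0.6)
robot.move_ptp([*c,120],o)
print('hit',robot.move_linear([*c,28],speed=60,f_stop=6), robot.current_tcp_pos())
robot.move_gripper(0)
print('w',robot.current_gripper_width()*93,robot.current_finger_force())
robot.move_linear([*c,60],speed=40)
robot.move_linear([*c,190],speed=120)
print(robot.current_gripper_width()*93,robot.current_finger_force(),robot.current_t(),robot.current_contact_force())
grab('scene','s1')
w=grab('wrist','w3')
s=load('s1')['img'][190:290,240:350]
cv2.imwrite('pics/c3.png',np.vstack([cv2.resize(s,(330,300)),cv2.resize(w['img'],(330,206))]))
```

```text
[[ 523.6 -219.8]
 [ 509.7 -194.1]
 [ 423.6 -244.9]
 [ 439.2 -274.4]] [ 474.02653    -233.29241758] 100.19023353222921 29.16135877770861 33.38214187994529 0.5541997356930086
hit False [ 474.30406558 -233.49170587   28.36201952]
w 0.5412451409176676 0.0
0.5205431656330924 0.0 10.5 [-0.26863805  0.29089456  0.37119904]
```

View pics/c3.png

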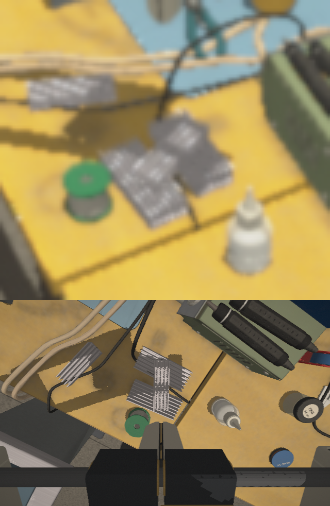

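The gripper shut on nothing. The combined view shows the bar still on the pile below the shut fingers, at about (160,385) in the composite. Before retrying I'll check for a systematic camera or height error by triangulating coloured objects across views.

Run:
```python
from h import *
V={k:load(k) for k in ('scene0','side0','w1','w2','w3')}
def blob(d,lo,hi,amin=20):
    m=cv2.inRange(cv2.cvtColor(d['img'],cv2.COLOR_BGR2HSV),lo,hi)
    n,_,st,ce=cv2.connectedComponentsWithStats(m)
    return [(st[i,4],ce[i].round(1)) for i in np.argsort(-st[1:,4])[:3]+1 if st[i,4]>amin]
for k,d in V.items():
    print(k,np.round(d['eye'],1),np.round(d['orientation'],3),round(d['cx'],1),round(d['cy'],1))
    for nm,lo,hi,z in (('green',(62,70,30),(88,255,255),42),('blue',(102,130,60),(118,255,255),11)):
        print('  ',nm,[(a,c,ray(d,*c,z)[:2].round(0)) for a,c in blob(d,lo,hi)])
```

```text
scene0 [  106.4 -1140.3  1051.5] [-2.298  0.019 -0.443] 309.3 205.7
   green [(np.int32(122), array([268.8, 249.8]), array([ 374., -238.])), (np.int32(90), array([463.6, 248.1]), array([ 920., -501.])), (np.int32(77), array([456.2, 271.9]), array([ 837., -566.]))]
   blue [(np.int32(1109), array([383.8, 208.6]), array([ 820., -208.])), (np.int32(391), array([508.8, 133.6]), array([1563.,  -39.])), (np.int32(267), array([482.8, 125.6]), array([1510.,   62.]))]
side0 [ 63.4 748.3 823.5] [-2.195  0.017 -2.635] 323.3 194.0
   green [(np.int32(122), array([314.7, 107.6]), array([ 953., -749.])), (np.int32(120), array([395.5, 208.2]), array([ 373., -231.])), (np.int32(108), array([191.9, 109.4]), array([1433., -485.]))]
   blue [(np.int32(792), array([308. , 139.4]), array([ 860., -531.])), (np.int32(607), array([ 64.4, 170.4]), array([1531.,   79.])), (np.int32(347), array([ 89.4, 155. ]), array([1547.,  -37.]))]
w1 [ 400.2 -310.9  460.1] [ 2.832e+00 -1.000e-03  3.142e+00] 312.0 192.5
   green [(np.int32(1396), array([332.4, 143.9]), array([ 376., -237.]))]
   blue []
w2 [ 470.9 -351.3  350.4] [ 2.832e+00 -1.000e-03  3.142e+00] 312.0 192.5
   green [(np.int32(2285), array([413.5, 207.6]), array([ 378., -238.])), (np.int32(28), array([209.1, 366.6]), array([580., -57.])), (np.int32(21), array([189.7, 371.2]), array([602., -51.]))]
   blue []
w3 [ 546.3 -189.2  389.2] [ 2.834  0.003 -1.018] 312.0 192.5
   green [(np.int32(1495), array([264.6, 241. ]), array([ 379., -232.]))]
   blue [(np.int32(280), array([631.8, 115.2]), array([ 688., -488.]))]
```

The cameras agree on the reel at (376,-236), so xy calibration is fine. I'll look at the present state of the pile from the side and wrist in one composite.

Run:
```python
from h import *
w=load('w3'); print([proj(w,p).round(0) for p in [(516.6,-207,44),(431.4,-259.6,44),(474,-233.3,44)]], proj(w,[474.3,-233.5,190]))
robot.move_linear([474,-180,190],speed=150)   # clear the view from the wrist and side
robot.move_gripper(0.6); print(robot.current_gripper_width())
w=grab('wrist','w4'); s=grab('side','d4'); print([proj(w,p).round(0) for p in [(516.6,-207,44),(431.4,-259.6,44),(474,-233.3,44)]], proj(s,[474,-233,44]))
u,v=proj(w,[474,-233,44]).astype(int); a=w['img'][max(v-110,0):v+110,max(u-150,0):u+150]
u,v=proj(s,[474,-233,44]).astype(int); b=s['img'][v-40:v+40,u-60:u+60]; c=load('side0')['img'][v-40:v+40,u-60:u+60]
b=cv2.resize(np.vstack([b,c]),(330,440),interpolation=cv2.INTER_CUBIC); a=cv2.resize(a,(int(a.shape[1]*440/a.shape[0]),440))
print(a.shape); cv2.imwrite('pics/c4.png',np.hstack([a,b])[:, :800])
```

```text
[array([313., 117.]), array([313., 216.]), array([313., 168.])] [312.87383035 226.04339635]
0.5994289950565895
[array([359., 146.]), array([355., 240.]), array([357., 195.])] [365.17601447 198.01448035]
(440, 600, 3)
```

View pics/c4.png

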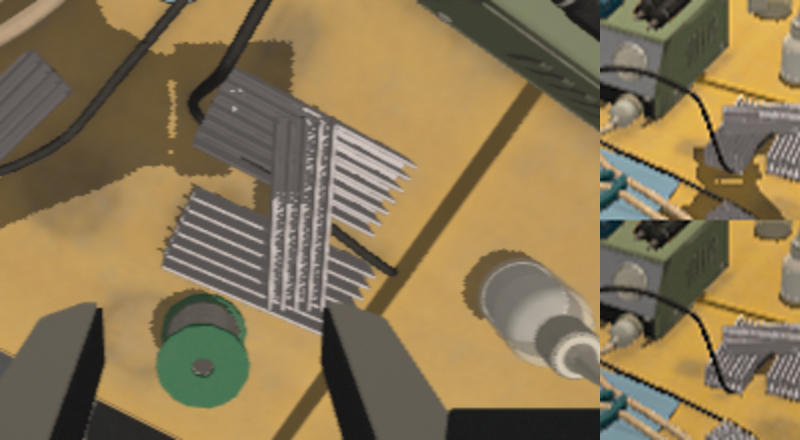

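The pile is exactly as it was, with the bar centred where I predicted. The fingertips show at row ~239 where the nominal TCP should project to ~226, so they appear to end well short of it and closed above the bar. I'll touch the bar's top lightly with shut fingers to measure this, then grasp relative to that contact.

Run:
```python
from h import *
c=np.array([474.03,-233.3]); o=[np.pi,0,.554]
robot.move_gripper(0)
robot.move_linear([*c,45],o,speed=200)
print('hit',robot.move_linear([*c,4],speed=18,f_stop=2.5), robot.current_tcp_pos(), robot.current_contact_force(), robot.current_t())
```

```text
hit True [ 474.035268   -233.3484369    10.09092481] [-0.34846632  1.04685176  4.44013573] 15.8333
```

The tip meets the bar top (z=44) at TCP z=10, so the real tips are about 34 mm short of the nominal TCP. Now I'll grasp with that offset.

```bash
cat >> h.py <<'E'
D=34.0   # true finger end lies this far behind the nominal TCP
E
python3 - <<'E'
from h import *
c=np.array([474.03,-233.3]); z=28-D
robot.move_linear([*c,26],speed=80)
robot.move_gripper(0.6)
print('hit',robot.move_linear([*c,z],speed=60,f_stop=5), robot.current_tcp_pos())
robot.move_gripper(0)
print('w',robot.current_gripper_width()*93,robot.current_finger_force())
if robot.current_gripper_width()*93>20:
    robot.move_linear([*c,z+30],speed=40)
    robot.move_linear([*c,150],speed=150)
    print(robot.current_gripper_width()*93,robot.current_finger_force(),robot.current_contact_force())
print(robot.current_t())
# plan check: pushing poses
from math import atan2
B=np.array([556.9,146.0]); by=.0652; e=np.array([np.cos(by),np.sin(by)])
for tilt in (.7,.8):
  for x in (-130,-60,5):
    tip=np.array([*(B+e*x),50]); Rm=R.from_euler('xyz',[np.pi,-tilt,by]); zt=Rm.as_matrix()[:,2]
    q=robot.inverse_kinematics(tip+D*zt,[np.pi,-tilt,by]); print(tilt,x,zt.round(2),None if q is None else np.round(q,2))
E
```

```text
hit False [ 473.99618328 -233.28113948   -6.20576294]
w 29.83530877683084 29.94113266468048
29.78399298663579 29.93819922208786 [ 0.7095843  -0.93873107 -0.73567696]
20.3167
0.7 -130 [ 0.64  0.04 -0.76] [ 0.06  0.18  2.58  3.13  0.31 -1.56]
0.7 -60 [ 0.64  0.04 -0.76] [ 0.06  0.25  2.43  3.13  0.24 -1.56]
0.7 5 [ 0.64  0.04 -0.76] None
0.8 -130 [ 0.72  0.05 -0.7 ] None
0.8 -60 [ 0.72  0.05 -0.7 ] [ 0.06  0.32  2.51  3.13  0.49 -1.57]
0.8 5 [ 0.72  0.05 -0.7 ] [ 0.06  0.37  2.36  3.13  0.39 -1.57]
```

Grasped: width is 29.8 mm and finger force 30 N. Next I'll carry the bar to the shelf and, still gripping it, push its front through the flap.

```bash
cat >> h.py <<'E'
B=np.array([556.9,146.0]); by=.0652; e=np.array([np.cos(by),np.sin(by)])
def pose(x,z,tilt=0):   # finger end at box x, height z, leaning forward by tilt
    o=[np.pi,-tilt,by]; return np.array([*(B+e*x),z])+D*R.from_euler('xyz',o).as_matrix()[:,2], o
E
python3 - <<'E'
from h import *
V=[0,0,0]
p,o=pose(-78,140); robot.move_ptp(p,o)
p,o=pose(-78,46.0); print('down',robot.move_linear(p,speed=120,f_stop=8),robot.current_tcp_pos(),robot.current_contact_force())
p,o=pose(-25,46.0); print('in',robot.move_linear(p,speed=40,f_stop=10),robot.current_tcp_pos(),robot.current_contact_force(),robot.current_gripper_width()*93)
print(robot.current_t())
d=grab('side','d5'); 
cv2.imwrite('pics/c5.png',cv2.resize(d['img'][190:310,200:340],None,fx=4,fy=4,interpolation=cv2.INTER_CUBIC))
for tilt in (.3,.4,.5,.8,.9,1.0):
  for x in (-82,5):
    p,o=pose(x,50,tilt); q=robot.inverse_kinematics(p,o); print(tilt,x,None if q is None else np.round(q,2))
E
```

```text
down False [479.82805865 140.79331182  12.55952825] [ 0.35205469  0.31993207 -0.8903556 ]
in False [531.88559818 144.38278875  12.00303818] [-0.70216692  0.10758905 -2.0660787 ] 29.4748573120959
24.1333
0.3 -82 [0.06 0.22 2.14 0.   0.49 1.57]
0.3 5 [0.06 0.34 1.94 0.   0.56 1.57]
0.4 -82 [0.06 0.19 2.22 0.   0.33 1.56]
0.4 5 [0.06 0.32 2.03 0.   0.39 1.56]
0.5 -82 None
0.5 5 [0.06 0.3  2.12 0.01 0.22 1.56]
0.8 -82 [ 0.06  0.3   2.56  3.13  0.52 -1.57]
0.8 5 [ 0.06  0.37  2.36  3.13  0.39 -1.57]
0.9 -82 None
0.9 5 [ 0.06  0.44  2.43  3.14  0.63 -1.57]
1.0 -82 None
1.0 5 [ 0.06  0.55  2.49  3.14  0.9  -1.57]
```

View pics/c5.png

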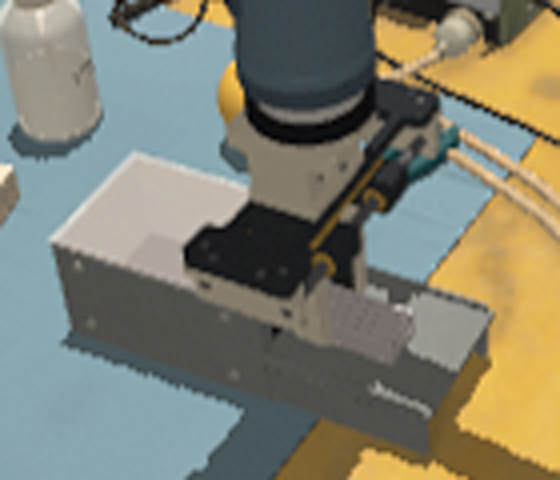

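The side crop shows the bar gripped with its front half through the doorway at about (275,330) and its rear on the shelf. Step 2's condition is met (front ~25 mm inside). I'll release, go behind with shut fingers leaning forward 0.4 rad, and push.

Run:
```python
from h import *
p,o=pose(-25,45); robot.move_linear(p,speed=30)
robot.move_gripper(0.42)
p,o=pose(-25,80); robot.move_linear(p,speed=150)
p,o=pose(-98,80,.4); robot.move_linear(p,o,speed=150)
robot.move_gripper(0)
p,o=pose(-98,46.5,.4); print('down',robot.move_linear(p,o,speed=100,f_stop=8),robot.current_t())
p,o=pose(-3,46.5,.4); print('in',robot.move_linear(p,o,speed=50,f_stop=15),(robot.current_tcp_pos()-p).round(1),robot.current_contact_force().round(1),robot.current_t())
p,o=pose(-40,50,.4); robot.move_linear(p,o,speed=120)
p,o=pose(-90,110,.4); robot.move_linear(p,o,speed=200)
robot.sleep(.3)
d=grab('side','d6'); print(robot.current_t()); s=grab('scene','s6')
a=cv2.resize(d['img'][205:295,205:325],None,fx=4,fy=4,interpolation=cv2.INTER_CUBIC)
b=cv2.resize(s['img'][130:220,240:330],(320,360),interpolation=cv2.INTER_CUBIC)
cv2.imwrite('pics/c6.png',np.hstack([a,b]))
```

```text
down False 27.175
in False [-0.1  0.   0.1] [-0.6 -0.  -0.2] 29.225
30.575
```

View pics/c6.png

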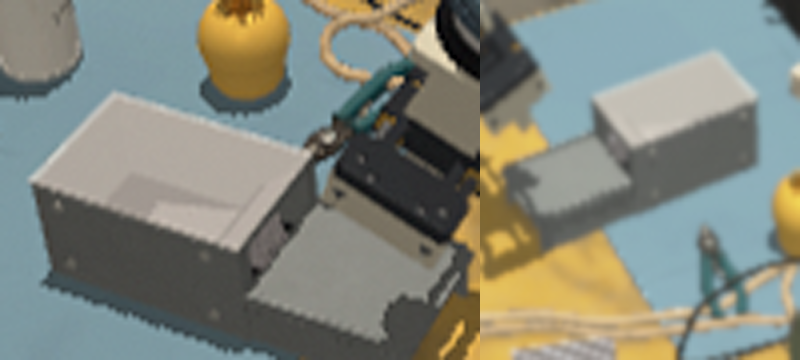

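The doorway at about (268,245) in the left crop shows a finned texture, so the bar's rear end is still on the sill. I'll push deeper with more lean until light contact, then compare the doorway patch numerically with its first appearance.

```bash
cat >> h.py <<'E'
def patch(f,g='side0'):  # doorway difference: box-frame points on the flap plane
    a,b=load(f),load(g)
    pts=[proj(b,[*(B+e*-2+np.array([-e[1],e[0]])*y),z]) for y,z in [(-34,42),(34,42),(34,74),(-34,74)]]
    m=np.zeros((400,640),np.uint8); cv2.fillConvexPoly(m,np.int32(np.round(pts)),1)
    return np.abs(a['img'].astype(int)-b['img'])[m>0].mean().round(1), m.sum()
E
python3 - <<'E'
from h import *
print(patch('d6'))
t=.45
p,o=pose(-40,47.5,t); robot.move_linear(p,o,speed=150)
p,o=pose(4,47.5,t); print('in',robot.move_linear(p,o,speed=60,f_stop=9),(robot.current_tcp_pos()-p).round(1),robot.current_contact_force().round(1),robot.current_t())
p,o=pose(-40,52,t); robot.move_linear(p,o,speed=120)
p,o=pose(-90,110,.4); robot.move_linear(p,o,speed=200)
robot.sleep(.3)
d=grab('side','d7'); s=grab('scene','s7'); print(patch('d7'),robot.current_t())
p,o=pose(-50,150,.8); q=robot.inverse_kinematics(p,o); print(None if q is None else np.round(q,2))
for f in ('side0','d6','d7'):
    print(load(f)['img'][243:276:3,258:286:3].mean(2).astype(int))
E
```

```text
(np.float64(22.9), np.uint64(159))
in False [-0.5 -0.  -0.3] [ 0.1 -0.5 -0.6] 32.1917
(np.float64(10.5), np.uint64(159)) 33.6417
None
[[161 160 160 160 160 159 159 169 160  71]
 [159 160 160 159 159 160 160 163  54 146]
 [159 160 161 160 160 161 166  60  59 140]
 [161 159 160 161 162 162 102  79  59 143]
 [147 155 162 159 160 144  85  86  63  91]
 [144 144 143 145 163  73  88  48 112 132]
 [145 144 144 164  66  90   7  75 131 130]
 [149 144 158  81  89  46  44 135 131 132]
 [ 65  80 133  77  77  25 134 132 130 132]
 [ 65  67  65  67  14 116 132 133 131 130]
 [ 68  67  67  59  71 134 131 133 130 131]]
[[169 170 169 169 169 168 169 178 167  74]
 [170 169 168 169 168 168 169 172  59 153]
 [169 168 169 169 168 171 177  64  62 149]
 [169 169 169 169 162 175 108  71  65 147]
 [154 164 170 159 175 154  72  71  67  86]
 [179 179 163 176 172  76  71  73 119 139]
 [178 174 175 175  71 101  12  77 139 137]
 [184 170 175  85 103 102  94 142 138 138]
 [ 70  85 140  87 103  86 142 141 138 139]
 [ 72  72  67  75 106 119 139 140 138 138]
 [ 72  71  72  62  71 139 138 139 138 138]]
[[169 169 170 169 169 169 168 178 168  75]
 [169 169 170 168 169 168 169 173  58 154]
 [170 168 168 168 169 169 175  64  63 148]
 [170 168 170 170 170 170 107  84  62 147]
 [154 164 170 169 169 153  91  92  67  85]
 [152 151 152 154 173  76  94  51 119 140]
 [177 171 154 172  70  96  11  79 140 138]
 [187 180 174  86  95  46  48 141 138 138]
 [ 71  86 140  81  79  81 143 140 137 139]
 [ 71  73  69  70  71 120 140 140 139 138]
 [ 71  71  71  64  79 140 138 139 138 139]]
```

The doorway patch is now back almost to its first appearance, with the flap shading matching. I'll locate the bar inside from the remaining differences.

Run:
```python
from h import *
a=load('side0');
def tobox(p): d=p[:2]-B; return np.array([d@e, d@np.array([-e[1],e[0]])])
for f in ('d6','d7'):
    b=load(f); df=np.abs(b['img'].astype(float).mean(2)/1.055-a['img'].astype(float).mean(2))
    sub=df[225:285,208:290]
    m=np.zeros_like(df,np.uint8); m[225:285,208:290]=(sub>12)
    n,l,st,ce=cv2.connectedComponentsWithStats(m)
    for i in range(1,n):
        if st[i,4]>=3:
            pts=cv2.findContours((l==i).astype(np.uint8),0,2)[0][0].reshape(-1,2)
            bx=cv2.boxPoints(cv2.minAreaRect(pts.astype(np.float32)))
            print(f,st[i,4],ce[i].round(0),[tobox(ray(b,*p,34)).round(0).tolist() for p in bx])
print(robot.current_t())
for t in (.6,.7,.8,.9,1.0):
    for z in (50,70,100):
        p,o=pose(-40,z,t); q=robot.inverse_kinematics(p,o); 
        if q is not None: print(t,z,np.round(q,2))
```

```text
d6 39 [288. 250.] [[25.0, -99.0], [15.0, -104.0], [-10.0, -59.0], [-0.0, -55.0]]
d6 30 [277. 256.] [[25.0, -34.0], [25.0, -62.0], [10.0, -57.0], [11.0, -28.0]]
d6 169 [255. 260.] [[93.0, 13.0], [108.0, -18.0], [37.0, -29.0], [24.0, 1.0]]
d6 45 [272. 267.] [[15.0, 11.0], [16.0, -27.0], [5.0, -24.0], [5.0, 14.0]]
d7 39 [288. 251.] [[25.0, -99.0], [15.0, -104.0], [-10.0, -59.0], [-0.0, -55.0]]
d7 135 [252. 261.] [[104.0, 6.0], [111.0, -13.0], [38.0, -13.0], [33.0, 4.0]]
d7 23 [271. 269.] [[10.0, 19.0], [13.0, -15.0], [7.0, -13.0], [5.0, 21.0]]
33.6417
0.7 50 [ 0.06  0.27  2.39  3.13  0.22 -1.56]
0.8 50 [ 0.06  0.33  2.47  3.13  0.46 -1.57]
0.8 70 [ 0.06  0.26  2.45  3.13  0.37 -1.56]
0.8 100 [ 0.06  0.16  2.42  3.13  0.24 -1.56]
0.9 50 [ 0.06  0.43  2.54  3.13  0.72 -1.57]
0.9 70 [ 0.06  0.35  2.52  3.13  0.63 -1.57]
0.9 100 [ 0.06  0.23  2.5   3.13  0.49 -1.57]
1.0 100 [ 0.06  0.33  2.57  3.13  0.77 -1.57]
```

The remaining differences fit a bar lying flat: its far end is at box x≈107 and its near end at ≈7 if its top is at z=34. I'll confirm from above through the clear cover, sampling brightness on the z=34 plane. This also takes the arm clear.

Run:
```python
from h import *
p,o=pose(-10,230); robot.move_ptp(p,o); w=grab('wrist','w8'); print(robot.current_t())
g=w['img'].astype(np.float32).mean(2); n=np.array([-e[1],e[0]])
print('cols y -42..42 step 6; rows box x')
for x in range(-8,150,4):
    uv=np.array([proj(w,[*(B+e*x+n*y),34]) for y in range(-42,43,6)],np.float32)
    print(x,cv2.remap(g,uv[None,:,0],uv[None,:,1],cv2.INTER_LINEAR)[0].astype(int), uv[7].round(0) if x%40==0 else '')
```

```text
34.5333
cols y -42..42 step 6; rows box x
-8 [148 148 147 148 148 148 147 147 147 147 147 146 145 145 146] 
-4 [146 147 146 147 147 149 151 151 150 150 147 146 148 148 143] 
0 [154 157 155 154 154 154 154 153 153 153 153 155 152 151 142] [312. 154.]
4 [151 152 152 152 152 152 152 151 151 150 150 150 149 144 142] 
8 [146 139 137 136 135 136 136 135 135 134 134 134 141 140 142] 
12 [135 134 135 134 134 150 154 155 151 150 133 133 133 135 142] 
16 [135 135 135 134 134 155 154 156 154 154 133 132 133 134 142] 
20 [135 135 135 134 134 155 154 155 154 154 133 133 132 134 142] 
24 [135 135 135 134 134 155 155 155 153 154 133 132 133 133 142] 
28 [135 135 134 135 135 154 154 155 154 154 132 133 132 133 141] 
32 [135 135 135 134 134 154 154 155 154 154 133 133 133 134 142] 
36 [135 135 134 134 134 154 154 155 153 154 133 132 133 134 142] 
40 [135 135 135 135 134 154 154 155 153 154 133 133 132 133 142] [312. 114.]
44 [136 135 135 135 134 154 155 155 153 154 133 133 132 133 142] 
48 [136 135 135 135 134 154 154 155 153 154 133 133 132 131 142] 
52 [135 135 135 135 134 153 154 154 153 154 133 1
[... 874 characters left out ...]
131 131 139] 
108 [134 133 133 133 133 145 149 142 135 131 132 131 131 131 138] 
112 [133 134 133 133 133 132 132 131 132 131 131 131 131 130 139] 
116 [133 133 133 133 132 132 132 131 132 131 131 131 130 130 138] 
120 [133 132 132 132 132 132 132 132 131 131 131 130 130 130 137] [312.  26.]
124 [133 132 132 131 132 132 132 131 131 131 131 130 129 129 138] 
128 [133 132 132 131 131 132 131 131 131 130 131 130 129 129 137] 
132 [132 132 132 131 131 131 130 130 130 130 131 129 129 129 136] 
136 [132 132 131 131 130 131 130 130 130 129 129 129 128 128 136] 
140 [131 131 131 130 130 130 131 130 129 129 129 129 128 128 135] 
144 [0 0 0 0 0 0 0 0 0 0 0 0 0 0 0] 
148 [0 0 0 0 0 0 0 0 0 0 0 0 0 0 0]
```

From above, the bar is uniformly about 30 mm wide and runs from box x≈10 to 107 (centre ≈58). It is clear of the sill and flat.

```bash
python3 -c "
from bench import robot
robot.sleep(.3); print(robot.hand_in(), robot.current_t())"
```

```text
the job is handed in; nothing more can be done
the job is handed in; nothing more can be done
```

The job is handed in: in the last camera measurements the small heat sink lay flat on the box floor (centre about 58 mm behind the flap), the flap looked shut and the arm was clear; I saw no shift in the pile up to the grasp but took no check of it or the other items afterwards, and no verdict came back.

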